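Put a watch away and shut the dust case

ROBOT

A 6-joint arm with a two-finger parallel gripper is mounted at the origin on a cart in front of the work surface, level with it; the furniture and walls round the work are solid. World frame = base frame: x ahead of the robot, y to its left, z up, the work surface at z = 0. Lengths are in m, angles in rad, forces in N, time in s.
With the tool pointing down it reaches from about 0.325 to 0.9 m from the base axis. Payload 3.5 kg.
Tool frame: the origin (TCP) lies at the very end of the fingers, on their centre line; the grasp point (between the pads) lies 19 mm behind it; z points along the fingers, y is the line along which they close (so a half turn about z gives the same grasp; the last joint's range is limited). The gripper opens to 85 mm and grips with 20 to 120 N. Pads are 22 mm wide; open, the fingers measure 114 mm over their backs; the gripper's body (76 mm by 85 mm) begins 54 mm behind the grasp point. The pads swing forward as they close: fully open they stand 13 mm farther back than shut.
Start: joints at [1.07, 0.276, -0.026, 1.268, 0, 1.467], TCP at [0.242, 0.576, 0.203] pointing down, gripper open.
Joint ranges: [-3.12, 3.12], [-0.85, 1.88], [-1.08, 1.24], [-1.95, 2.15], [-1.57, 1.53], [-3.14, 3.14]. Speed limits (rad/s): [2.57, 2.57, 3.14, 3.14, 3.14, 3.14].

INTERFACE

Orientations are given as a unit quaternion [x, y, z, w].
In Python, from plant import bot gives the robot as it stands. Calls block until the motion is done:
- bot.move_to(position, orientation): joint-space move of the TCP to a pose.
- bot.line_to(position, attitude=None, velocity=0.15, f_stop=None): straight line of the TCP; attitude=None keeps the orientation; velocity is the mean speed in m/s. With f_stop (N) it stops when the force on the tool has changed by that much, and returns True; else False.
- bot.goto_joints(angles): joint-space move.
- bot.command_gripper(opening, grip_force=None): finger opening in m; grip_force is the grip in N (None keeps the last); returns when the fingers have stopped.
- bot.hold(seconds).
- bot.inverse_kinematics(position, orientation): joint angles nearest the present ones, or None.
- bot.read_camera(name): name is "side" or "top"; returns the picture (384x512x3 uint8, blue, green, red); there is no depth.
- bot.camera_params(name): a dict with "fx", "fy", "cx", "cy" (pixels), "k1" (the pictures are not rectified: a ray, as slopes to the right and down, at radius r is drawn at 1 + k1 r^2 times it, then the intrinsics apply), "extrinsics" (4x4, takes a point from camera to world coordinates). Camera axes: x right, y up, looking along -z (the intrinsics and any distortion apply to the point x, -y, -z); pixel columns grow to the right and rows downward; lengths in m; the calibration is good to about 2 mm. A picture is of the moment at which its call begins. camera_params takes no time and is no camera call.
A pose or a line that the arm cannot do raises bot.Unreachable and nothing moves.
- bot.close_job(): hands the job in; it is judged then, once.
Readings, each from a call of its own:
- bot.get_clock(): time.
- bot.get_joints(): joint angles.
- bot.get_joint_vel(): joint speeds.
- bot.get_joint_torque(): joint torques, N m.
- bot.get_ee_pos(): TCP position.
- bot.get_tcp_rot(): TCP orientation.
- bot.get_force(): force on the tool from outside, world axes, zero at the start.
- bot.get_moment(): the same for the moment, N m.
- bot.get_width(): finger opening in m.
- bot.get_grasp_force(): force on a finger pad.
Only numpy, scipy, OpenCV 4.12 (cv2) and the standard library are available. Lean on these libraries where they do the work, as an engineer would, in place of code of your own. Each camera call takes 0.05 s, during which the arm holds its last target. There are 200 camera calls.

TASK

Put the finished watch - the one with the closed black strap on the green mat - away, dial up, on the floor of the open bay of the wooden dust case, in the free space beside the watch already there: set it down, do not drop it. Then slide the clear door along its track against the rubber buffer until the spring catch snaps over its bar and holds it shut, without slamming the door and without driving the buffer hard to the bottom of its travel. Leave the other watch and the things lying about where they are.

Things in the scene. Friction and masses are not known exactly. Their poses are not given: they have to be found in the camera images.
- case: Wooden dust case fixed to the bench, 180 mm (own x) by 348 mm (own y, -178 to +170), 72 mm high over its aluminium channels. Origin: on its underside, x centred; own x points away from the robot, own y along the door track to the robot's left. Bay floors 10 mm above the underside. Left bay: under a fixed clear pane, two watches in it. Right bay: x -78 to +78, y -135 to +16 mm, the one the door covers.
- bay_free (a point): Middle of the free floor of the right bay, at case x -20, y -85 mm, 10 mm above the case's underside; axes as the case. Free floor: 50 mm either way along y (end board on the right, the other watch on the left), 58 mm nearer, 98 mm farther along x (the keeper overhangs the far right corner). Walls are 58 mm high, the door above them; at the start the way in from above is open to at least 50 mm left of this point.
- door (a joint): How far the door is open along the track, m, growing to the left (case +y). 0 is shut with the keeper in its nominal place; truly shut lies anywhere from -0.013 to +0.013. 0.115 to 0.140 at the start. Shut it by pushing to the right (case -y). The door weighs 0.35 kg and runs with about 1.5 N of friction.
- door_handle (a point): Centre of the upright plate of the door's aluminium pull: 60 mm along case x, 12 mm thick along the track (case y), 26 mm high (top 13 mm above this point; foot plate 76 x 22 x 3 mm). At case x 0, y = -82 mm + opening, 81 mm above the case's underside, 45 mm behind the door's leading stile (a thin flange laps 23 mm farther over the end board). Push its left face, or pinch it across its thickness.
- jamb (a point): Top of the right end board, 56 mm above the case's underside, at case x +48, y -156 mm (far right corner). On it stands the steel keeper, 44 mm wide along x, up to 88 mm above the underside, with rubber buffer and hook catch reaching 60 mm to the left. The keeper is screw-set in slots, anywhere up to 12 mm either side of its nominal place along the track; this is not measured: feel for the end of the door's travel.
- buffer (a joint): How far the rubber buffer in the keeper is pressed in by the door's edge, m: 0 free, bottoms at 0.007, spring 2.4 N per mm. Caught, the door stays with the buffer about 5 mm in; not caught, it is pushed back until the buffer is nearly free. After the catch snaps the push climbs to about 18 N as the buffer bottoms (17 N on the buffer itself), then steeply; over 19 N between door and buffer is forcing it.
- catch (a joint): Angle of the sprung hook catch on the keeper, rad: 0 down, about 0.1 when lifted. Its ramp rides up over the round steel bar on the door's leading edge, and it drops behind the bar at about 5.5 mm of buffer travel. The ramp resists first, with about 4 N; then buffer and friction build up to about 10 to 13 N before it drops. It works by itself; do not handle it.
- watch_center (a point): Centre of the watch to put away: white dial, closed black strap, dial up on its folded strap; 79 x 42 x 32 mm, 48 to 84 g. 16 mm above its underside, in the middle of the head; own z out of the dial, own x along the strap. Strap loop: 76 mm along x, 21 mm wide, 0 to 16 mm high. Head: 42 mm along x, 38 mm along y, 16 to 32 mm above the underside: grasp the head across y.
- neighbour_center (a point): Centre of the steel watch already in the right bay, next to the partition and partly under the door; same shape, size and point as the other watch, its strap along case x. Leave it alone.
- loupe: black eye loupe, 36 mm across, 31 mm high, standing on the mat; origin at the centre of its underside. Leave it alone.
- tweezers: brass tweezers, 121 x 12 x 9 mm, lying on the mat, long axis = own y; origin at the centre of the underside. Leave them alone.
- screwdriver: small watch screwdriver, 104 x 12 x 12 mm, lying on the bench, long axis = own y; origin at the centre of the underside. Leave it alone.
- oil_cup: small lidded oil cup, 26 mm across, 18 mm high; origin at the centre of its underside. Leave it alone.
- putty_tin: round tin, 47 mm across, 20 mm high; origin at the centre of its underside. Leave it alone.
- parts_dish: round compartment dish, 108 mm across, 18 mm high; origin at the centre of its underside. Leave it alone.

How it is judged:
By the outcome, as a careful person would: the job done as asked, in the order asked, and still so for the second after the job is handed in, with the robot touching nothing.
It also fails if it takes over 61 s, if anything falls off the work surface, if the arm or the gripper's body presses on something with over 40 N, if the wrist force passes 120 N, or if a joint passes its speed limit or range.

## Working session

There is one attempt and no reset: what is moved stays moved. The work goes in short steps, each a Python script; the robot and the scene stay as the last script left them, time stands still between calls to the robot, and variables do not carry over. Pictures are saved under pics/ and viewed, at most 10 in all, crops included, and the job is handed in when it is done.

```bash
ls; mkdir -p pics; python3 - <<'E'
from plant import bot
import cv2
for n in("top","side"):
    cv2.imwrite(f"pics/{n}0.png",cv2.resize(bot.read_camera(n),(800,600),interpolation=cv2.INTER_CUBIC))
    p=bot.camera_params(n);print(p)
print(bot.get_clock())
E
```

```text
pics
{'fx': 430.57222185910456, 'fy': 430.57222185910456, 'cx': 253.98578216933234, 'cy': 191.01148902724822, 'k1': -0.04397444996799806, 'extrinsics': array([[-0.02825697,  0.9809453 , -0.19221828,  0.2277719 ],
       [-0.99952318, -0.03012212, -0.00678737, -0.03319501],
       [-0.01244806,  0.19193483,  0.98132872,  1.34453648],
       [ 0.        ,  0.        ,  0.        ,  1.        ]])}
{'fx': 394.82127169814447, 'fy': 394.82127169814447, 'cx': 251.9105781868509, 'cy': 187.9309420092634, 'k1': -0.04308526099306335, 'extrinsics': array([[-0.9956332 , -0.04387643,  0.08239773,  0.60231859],
       [ 0.09159471, -0.62959269,  0.77150726,  0.9737683 ],
       [ 0.01802603,  0.77568544,  0.63086223,  0.87079976],
       [ 0.        ,  0.        ,  0.        ,  1.        ]])}
0.1
```

View pics/top0.png

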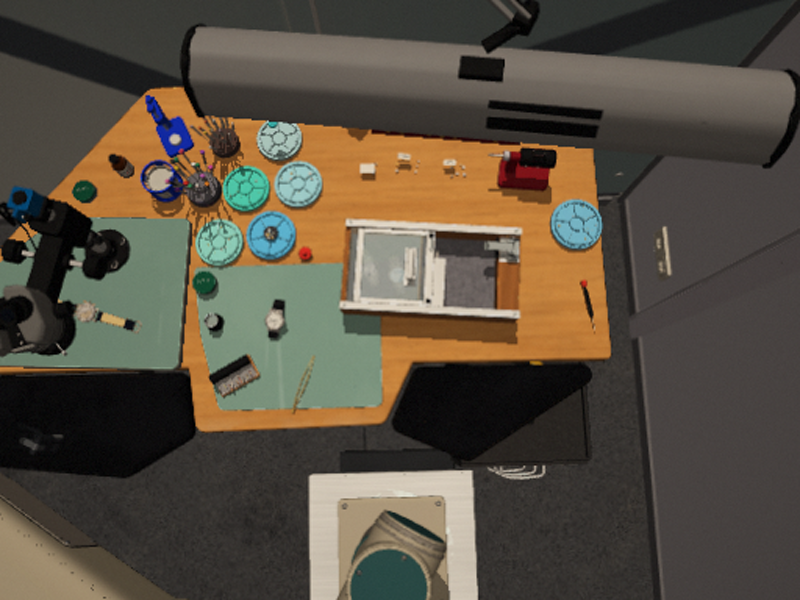

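View pics/side0.png

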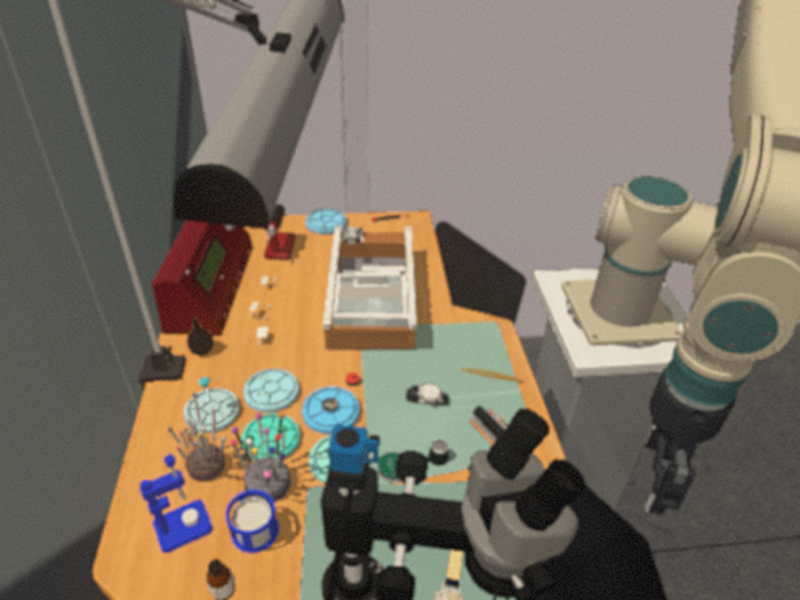

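The top view shows the watch at about (275,318), with its strap roughly vertical in the image. The case's rail corners are at about (347,222), (522,228), (341,308) and (520,317), the door pull is at (410,267), and the keeper is at (502,247). Next I'll zoom in and cast rays.

```bash
cat > h.py <<'E'
from plant import bot
import numpy as np, cv2
from scipy.spatial.transform import Rotation as R
def ray(n,u,v):
    p=bot.camera_params(n); K=np.array([[p['fx'],0,p['cx']],[0,p['fy'],p['cy']],[0,0,1.]])
    x,y=cv2.undistortPoints(np.array([[[u,v]]],float),K,np.array([p['k1'],0,0,0,0]))[0,0]
    T=p['extrinsics']; return T[:3,3],T[:3,:3]@np.array([x,-y,-1])
def onz(n,u,v,z):
    o,d=ray(n,u,v); return o+d*(z-o[2])/d[2]
def proj(n,P):
    p=bot.camera_params(n);T=p['extrinsics'];c=T[:3,:3].T@(np.asarray(P)-T[:3,3]);x,y=c[0]/-c[2],-c[1]/-c[2]
    s=1+p['k1']*(x*x+y*y);return np.array([p['fx']*x*s+p['cx'],p['fy']*y*s+p['cy']])
def crop(n,x0,x1,y0,y1,s,name):
    im=bot.read_camera(n)
    cv2.imwrite('pics/'+name,cv2.resize(im[y0:y1,x0:x1],None,fx=s,fy=s,interpolation=cv2.INTER_CUBIC)); return im
def quat(yaw): # tool down, finger line (tool y) along world direction yaw
    y=np.array([np.cos(yaw),np.sin(yaw),0]);z=np.array([0,0,-1.]);x=np.cross(y,z)
    return R.from_matrix(np.stack([x,y,z],1)).as_quat()
E
python3 - <<'E'
from h import *
np.set_printoptions(precision=4,suppress=True)
im=crop('top',155,345,130,220,4,'top1.png')
for z in(.016,.032):print('watch',onz('top',275*.64,318*.64,z))
for c in((347,222),(522,228),(341,308),(520,317)):print(onz('top',c[0]*.64,c[1]*.64,.07))
g=cv2.cvtColor(im,cv2.COLOR_BGR2HSV)[185:222,160:195]
m=(g[...,2]<60).astype('uint8');print(m)
w=((g[...,1]<70)&(g[...,2]>130)).astype('uint8');print(cv2.moments(w,True)['m00'],np.argwhere(w).mean(0)+[185,160])
E
```

```text
watch [0.4555 0.2218 0.016 ]
watch [0.4528 0.2187 0.032 ]
[0.6345 0.0698 0.07  ]
[ 0.6112 -0.2748  0.07  ]
[0.462  0.0838 0.07  ]
[ 0.4339 -0.2595  0.07  ]
[[0 0 0 ... 0 0 0]
 [0 0 0 ... 0 0 0]
 [0 0 0 ... 0 0 0]
 ...
 [0 0 0 ... 0 0 0]
 [0 0 0 ... 0 0 0]
 [0 0 0 ... 0 0 0]]
1102.0 [202.6016 176.8838]
```

View pics/top1.png

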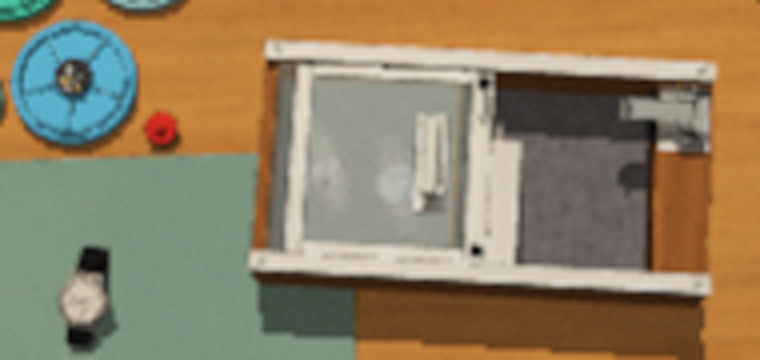

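The crop shows the rail's outer corners at TL(266,40), TR(716,64), BL(250,270) and BR(711,294). The watch dial is at (83,300), with strap ends near (94,248) and (80,346). The handle is at (430,155) and the bay opening spans about x 520–650.

```bash
python3 - <<'E'
from h import *
np.set_printoptions(precision=4,suppress=True)
P=lambda c,z:onz('top',155+c[0]/4-.375,130+c[1]/4-.375,z)[:2]
TL,TR,BL,BR=[P(c,.072) for c in((266,40),(716,64),(250,271),(711,295))]
print(TL,TR,BL,BR,[np.linalg.norm(a-b) for a,b in((TL,TR),(BL,BR),(TL,BL),(TR,BR))])
ey=(TL-TR)+(BL-BR);ey/=np.linalg.norm(ey);ex=np.array([ey[1],-ey[0]]);yaw=np.arctan2(ex[1],ex[0])
ctr=(TL+TR+BL+BR)/4; O=ctr+.004*ey; print('case yaw',yaw,'O',O)
C=lambda c,z:(lambda d:(d@ex,d@ey))(P(c,z)-O)
print('handle',C((430,155),.094),'endboard inner top',C((652,200),.056),'flange',C((520,200),.07),'keeper',C((690,130),.088))
print('bay',O-.02*ex-.085*ey)
im=bot.read_camera('top');g=cv2.cvtColor(im,cv2.COLOR_BGR2HSV)[188:220,166:186]
m=((g[...,2]<75)|(g[...,1]<50)&(g[...,2]>110)).astype('uint8')
n,l,s,c=cv2.connectedComponentsWithStats(m);print(s,c+[166,188])
d=P((83,300),.032);a=P((94,250),.014);b=P((80,344),.014)
print('watch',d,'mid',(a+b)/2,'yaw',np.arctan2(*(a-b)[::-1]))
# side view: project predicted points for check
im=cv2.resize(bot.read_camera('side'),None,fx=3,fy=3,interpolation=cv2.INTER_CUBIC)
pts=[(*(O+x*ex+y*ey),.072) for x,y in((.09,.17),(-.09,.17),(-.09,-.178),(.09,-.178))]+[(*d,.032),(*a,.01),(*b,.01)]+[(*(O+(-.02)*ex-.085*ey),.01)]
for p in pts:
    u,v=(proj('side',p)+.5)*3-.5;cv2.circle(im,(int(round(u)),int(round(v))),3,(0,0,255),1)
cv2.imwrite('pics/side1.png',im[390:900,600:1000])
E
```

```text
[0.6419 0.0725] [ 0.6116 -0.2731] [0.4609 0.087 ] [ 0.4321 -0.2578] [np.float64(0.34696522118628287), np.float64(0.34597700505788415), np.float64(0.18148434811852965), np.float64(0.18012601208892753)]
case yaw -0.0852821864198292 O [ 0.537  -0.0889]
handle (np.float64(0.0006770678792650661), np.float64(0.038253177042680914)) endboard inner top (np.float64(-0.016000882131696696), np.float64(-0.13308662751359618)) flange (np.float64(-0.024671142424696063), np.float64(-0.03151522924294305)) keeper (np.float64(0.032167924286415475), np.float64(-0.15611403235897187))
bay [ 0.5098 -0.1719]
[[  5   3  13  27  75]
 [  0   0  20  32 565]] [[178.4667 205.8533]
 [175.1062 203.1876]]
watch [0.4494 0.2206] mid [0.4549 0.2209] yaw -0.14131542969717986
```

View pics/side1.png

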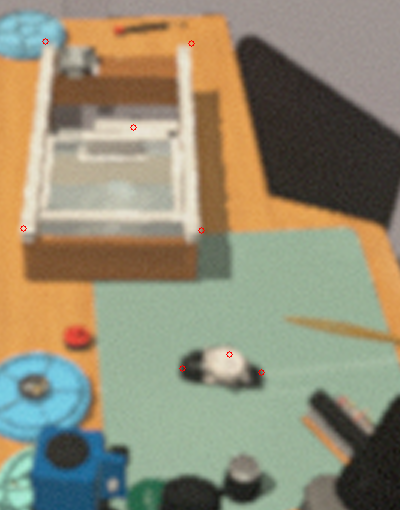

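The case fit agrees with both views to about 2 mm, and the dots land on the rail corners, watch dial and strap. Case origin is (0.537,-0.089), yaw -0.085, and the door is about 0.12 open. The watch is at (0.4515,0.2207) with strap yaw -0.14. Next I'll approach and take one close look.

```bash
cat >> h.py <<'E'
YAW=-.0853; O=np.array([.537,-.0889]); EX=np.array([np.cos(YAW),np.sin(YAW)]); EY=np.array([-EX[1],EX[0]])
def W(x,y): return O+x*EX+y*EY
WA=-.141
E
python3 - <<'E'
from h import *
np.set_printoptions(precision=4,suppress=True)
r=R.from_quat(bot.get_tcp_rot()).as_matrix();print('tool y dir',r[:,1])
bot.line_to([.33,.32,.22],velocity=.2)
q=min((quat(WA+np.pi/2),quat(WA-np.pi/2)),key=lambda q:abs(bot.inverse_kinematics([.4515,.2207,.14],q)[5]))
print(q,bot.inverse_kinematics([.4515,.2207,.14],q))
bot.move_to([.4515,.2207,.10],q)
bot.command_gripper(.062,30)
print(bot.get_ee_pos(),bot.get_width(),bot.get_clock(),bot.get_force())
crop('side',190,370,190,340,4,'side2.png')
u=proj('side',[.4515,.2207,.03]);print('proj',(u-[190,190])*4, (proj('side',bot.get_ee_pos())-[190,190])*4)
E
```

```text
tool y dir [ 0.3874  0.9219 -0.001 ]
[0.0704 0.9975 0.     0.    ] [ 0.326   0.1041 -0.3755  1.0912  0.      0.467 ]
[0.4516 0.2214 0.1007] 0.06228079271700804 2.9333 [-0.2171  0.4391 -0.1137]
proj [340.3188 232.3784] [346.125 162.958]
```

View pics/side2.png

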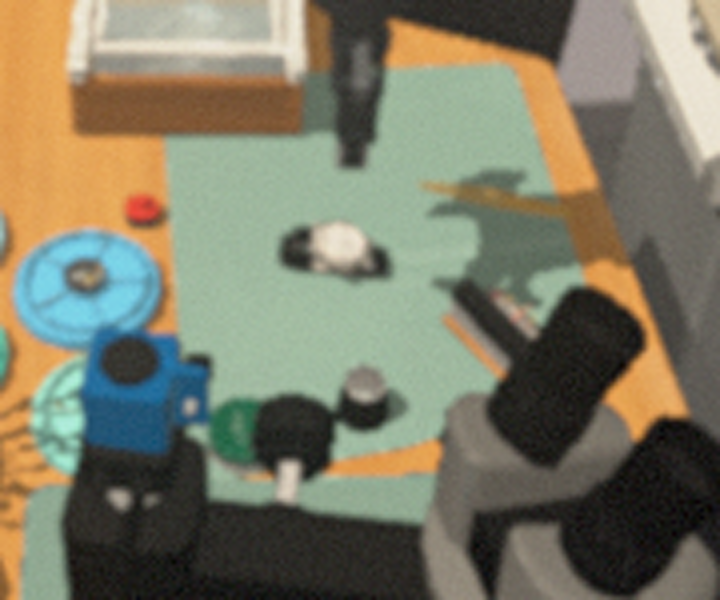

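The side view shows the fingers over the watch, with the tip at about (350,167) and the dial centre at (342,240), about 2 px below the prediction. To tie camera to robot, I'll close the fingers and check where the tip appears.

```bash
python3 - <<'E'
from h import *
bot.command_gripper(0.0,30); bot.line_to([.4515,.2207,.06],velocity=.1)
im=crop('side',240,310,190,270,8,'side3.png')
p=bot.get_ee_pos();print(p,bot.get_width(),(proj('side',p)+.5-[240,190])*8, (proj('side',[.4515,.2207,.032])+.5-[240,190])*8)
g=cv2.cvtColor(im,cv2.COLOR_BGR2HSV);print(bot.get_clock())
im2=bot.read_camera('top');cv2.imwrite('pics/top3.png',cv2.resize(im2[170:240,140:240],None,fx=6,fy=6,interpolation=cv2.INTER_CUBIC))
print((proj('top',p)+.5-[140,170])*6)
E
```

```text
[0.4519561  0.2208604  0.06038202] 0.00018325580884012062 [288.23260308 410.30357904] [284.95014873 464.94503491]
4.1917
[204.0777823  196.69473071]
```

View pics/side3.png

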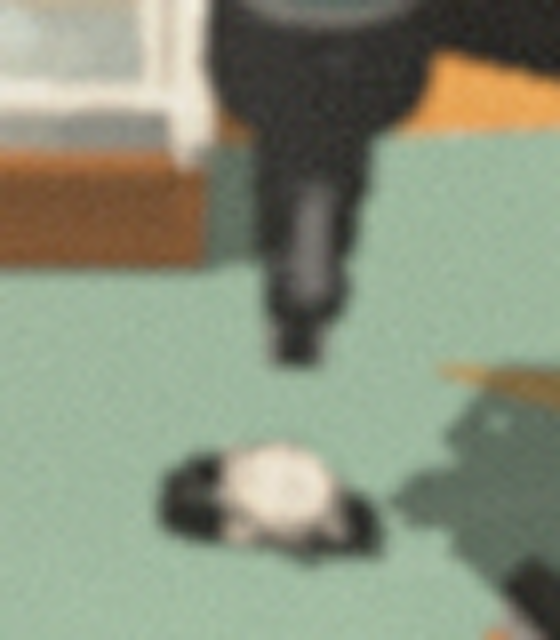

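View pics/top3.png

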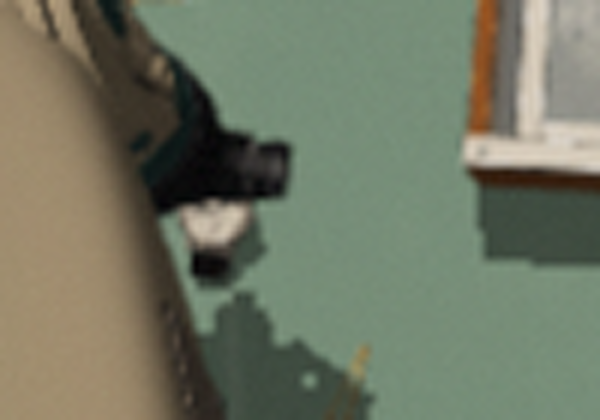

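In the top view the robot and its fingers sit where FK says, but the side view leaves the height in doubt. I'll settle that by touch, probing the empty mat with closed fingers.

```bash
python3 - <<'E'
from h import *
np.set_printoptions(precision=4,suppress=True)
bot.line_to([.425,.16,.06],velocity=.15)
hit=bot.line_to([.425,.16,-.006],velocity=.02,f_stop=3)
p=bot.get_ee_pos();print(hit,p,bot.get_force(),bot.get_clock())
im=crop('side',240,310,190,270,8,'side4.png');print((proj('side',p)+.5-[240,190])*8)
Cc=lambda x,y,z:(proj('side',[*W(x,y),z])+.5-[240,190])*8
print('case near-left top/bottom',Cc(-.09,.17,.072),Cc(-.09,.17,0))
bot.line_to([.425,.16,.06],velocity=.15)
E
```

```text
False [ 0.425  0.16  -0.006] [-1.3414  0.2784  0.2385] 8.2833
[326.7137 409.6385]
case near-left top/bottom [216.1936 134.6422] [208.6043 270.9589]
```

View pics/side4.png

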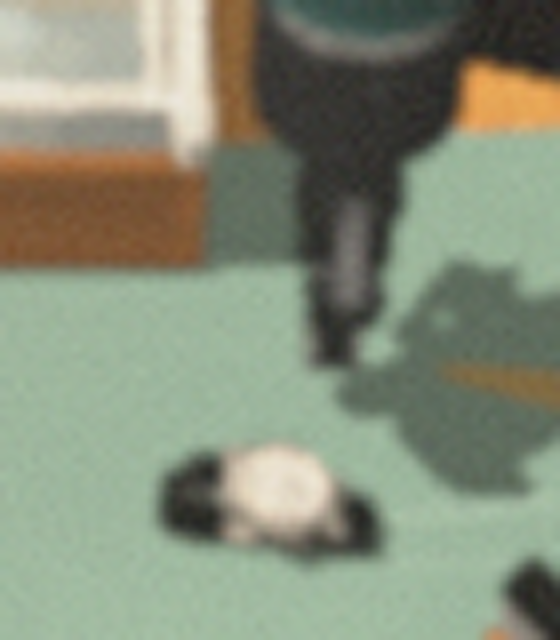

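The tip hovers at (335,365) above its shadow at (345,400), even though the reported TCP is at z=-0.006. So the finger end sits higher than the reading. I'll keep probing until contact.

```bash
python3 - <<'E'
from h import *
np.set_printoptions(precision=4,suppress=True)
bot.line_to([.425,.16,.0],velocity=.15)
hit=bot.line_to([.425,.16,-.035],velocity=.015,f_stop=3)
print(hit,bot.get_ee_pos(),bot.get_force(),bot.get_joints(),bot.get_clock())
im=bot.read_camera('side');p=bot.get_ee_pos();print('pred tip',proj('side',p))
bot.line_to([.425,.16,.06],velocity=.15)
im2=bot.read_camera('side')
d=cv2.absdiff(cv2.GaussianBlur(im,(3,3),0),cv2.GaussianBlur(im2,(3,3),0)).max(2)[190:270,240:310]
dark=(cv2.cvtColor(im,cv2.COLOR_BGR2GRAY)[190:270,240:310]<75)
ys,xs=np.where(dark&(d>35));k=ys>np.max(ys)-12;print([(r+190,(xs[ys==r]+240).min(),(xs[ys==r]+240).max()) for r in sorted(set(ys[k]))])
E
```

```text
True [ 0.425   0.16   -0.0272] [-1.0556  0.629   4.0988] [ 0.2176  0.2326 -0.6479  0.6907 -0.      0.3585] 11.1083
pred tip [279.9133 245.4791]
[(np.int64(229), np.int64(286), np.int64(286)), (np.int64(231), np.int64(279), np.int64(279)), (np.int64(232), np.int64(279), np.int64(286)), (np.int64(233), np.int64(279), np.int64(287)), (np.int64(234), np.int64(279), np.int64(286)), (np.int64(235), np.int64(279), np.int64(286)), (np.int64(236), np.int64(279), np.int64(284)), (np.int64(237), np.int64(280), np.int64(283)), (np.int64(238), np.int64(280), np.int64(282)), (np.int64(239), np.int64(280), np.int64(282)), (np.int64(240), np.int64(281), np.int64(282))]
```

Contact came at reported z=-0.0272, so the finger end is about 28 mm above the commanded TCP, while lateral position agrees with the cameras to about 3 mm. I'll apply that offset and grasp with a guarded descent.

```bash
python3 - <<'E'
from h import *
np.set_printoptions(precision=4,suppress=True)
q=quat(WA-np.pi/2)
a=bot.get_tcp_rot(); 
if abs(np.dot(a,q))<.9: q=quat(WA+np.pi/2)
bot.command_gripper(.072,25)
bot.line_to([.4515,.2225,.05],velocity=.15)
bot.line_to([.4515,.2225,.02],attitude=q,velocity=.15)
hit=bot.line_to([.4515,.2225,-.0245],velocity=.04,f_stop=4);print(hit,bot.get_ee_pos(),bot.get_force())
if not hit:
    bot.command_gripper(.03,25);print('w',bot.get_width(),bot.get_grasp_force(),bot.get_force())
print(bot.get_clock())
E
```

```text
False [ 0.4519  0.2226 -0.0242] [-0.6848 -0.0047  0.2879]
w 0.037769663364948455 24.979206919670105 [0.3462 0.2688 3.683 ]
15.2417
```

```bash
python3 - <<'E'
from h import *
np.set_printoptions(precision=4,suppress=True)
a=bot.get_tcp_rot()
q=max((quat(YAW-np.pi/2),quat(YAW+np.pi/2)),key=lambda q:abs(np.dot(a,q)))
bot.line_to([.4515,.2225,.12],velocity=.15)
print(bot.get_force())
t=W(-.02,-.085)
bot.line_to([*t,.12],attitude=q,velocity=.2)
bot.line_to([*t,.075],velocity=.1)
print(bot.get_ee_pos(),bot.get_width(),bot.get_force(),bot.get_clock())
im=bot.read_camera('side');im2=bot.read_camera('top')
A=cv2.resize(im[115:230,200:290],None,fx=4.4,fy=4.4,interpolation=cv2.INTER_CUBIC)
B=cv2.resize(im2[130:220,220:345],(400,288),interpolation=cv2.INTER_CUBIC)
c=np.zeros((max(len(A),len(B)),A.shape[1]+400,3),'uint8');c[:len(A),:A.shape[1]]=A;c[:len(B),A.shape[1]:]=B
cv2.imwrite('pics/bay.png',c);print(c.shape)
for z in(.0995,.0995+.032):print('pred watch',z,(proj('side',[*t,z])+.5-[200,115])*4.4)
E
```

```text
[ 0.4636  0.2807 -1.3754]
[ 0.5099 -0.1718  0.075 ] 0.03793660579251996 [ 0.7668 -0.7594 -0.1906] 19.1
(506, 796, 3)
pred watch 0.0995 [196.8912 162.9753]
pred watch 0.1315 [197.1334 128.8849]
```

View pics/bay.png

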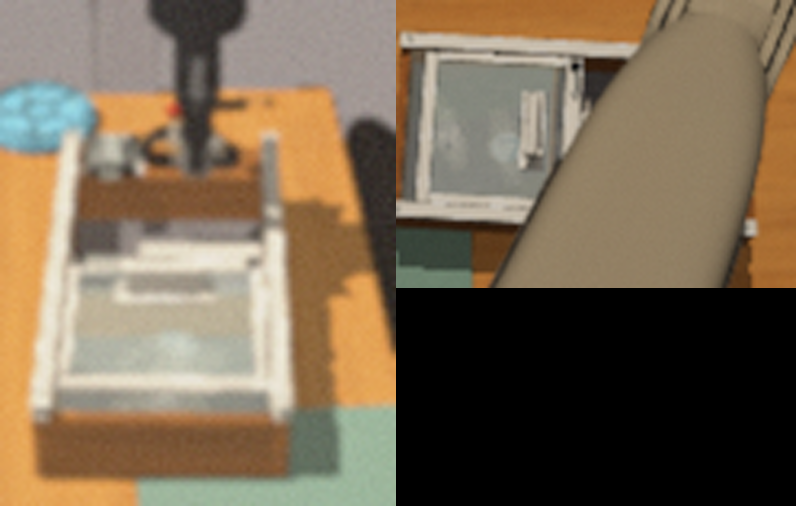

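The watch hangs level at about (192,150), within about 3 mm of the prediction (197,150), clear of the keeper at (115,155) and the near rail. The door stile and flange are well to the left. Lowering with guard.

```bash
python3 - <<'E'
from h import *
np.set_printoptions(precision=4,suppress=True)
t=W(-.02,-.085)
h=bot.line_to([*t,.005],velocity=.06,f_stop=5);print(h)
if not h:
    h=bot.line_to([*t,-.022],velocity=.015,f_stop=2.5)
    print(h,bot.get_ee_pos(),bot.get_force(),bot.get_clock())
E
```

```text
False
True [ 0.5098 -0.1719 -0.0151] [0.429  0.0384 4.0676] 21.7583
```

```bash
python3 - <<'E'
from h import *
np.set_printoptions(precision=4,suppress=True)
t=W(-.02,-.085)
bot.command_gripper(.052);print(bot.get_width(),bot.get_force())
bot.line_to([*t,.02],velocity=.05);bot.line_to([*t,.13],velocity=.15);bot.command_gripper(0,30)
t=W(0,.10);bot.line_to([*t,.13],velocity=.25)
print(bot.get_force(),bot.get_clock())
im=bot.read_camera('side');im2=bot.read_camera('top')
A=cv2.resize(im[115:230,200:290],None,fx=4.4,fy=4.4,interpolation=cv2.INTER_CUBIC)
B=cv2.resize(im2[130:220,220:345],(400,288),interpolation=cv2.INTER_CUBIC)
c=np.zeros((max(len(A),len(B)),A.shape[1]+400,3),'uint8');c[:len(A),:A.shape[1]]=A;c[:len(B),A.shape[1]:]=B
cv2.imwrite('pics/bay2.png',c)
E
```

```text
0.0518993943241751 [ 0.1789 -1.3339  0.6589]
[-0.2333 -0.8048 -0.1646] 25.2333
```

View pics/bay2.png

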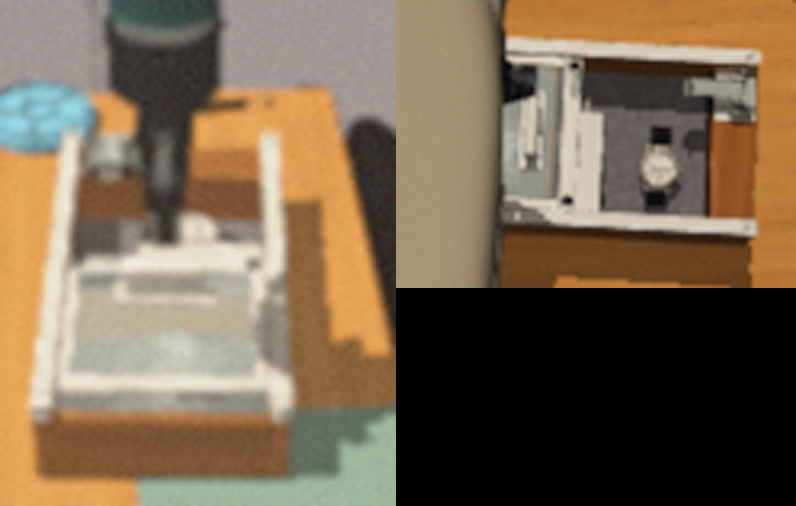

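The watch sits dial up on the bay floor in the free space, at (659,165) in the right panel, with the neighbour untouched. The handle's left face is near case y 0.044. Now I'll lower the closed fingers to its left and push in stages.

```bash
python3 - <<'E'
from h import *
np.set_printoptions(precision=4,suppress=True)
cy=lambda:(np.array(bot.get_ee_pos()[:2])-O)@EY
print(bot.line_to([*W(0,.085),.13],velocity=.2), bot.line_to([*W(0,.085),.053],velocity=.08,f_stop=3),bot.get_ee_pos(),bot.get_force())
for i in range(4):
    h=bot.line_to([*W(0,-.025),.053],velocity=.035,f_stop=4);print(h,cy(),np.array(bot.get_force())[:2]@EY,bot.get_clock())
    if not h or cy()<.02:break
E
```

```text
False False [ 0.5449 -0.0043  0.0536] [-0.3491 -0.3346  0.314 ]
False -0.02494897570893488 1.1521574993936357 29.9833
```

```bash
python3 - <<'E'
from h import *
np.set_printoptions(precision=4,suppress=True)
cy=lambda:round((np.array(bot.get_ee_pos()[:2])-O)@EY,5)
F=lambda:round(np.array(bot.get_force())[:2]@EY,2)
bot.line_to([*W(0,-.021),.053],velocity=.03);bot.hold(.3);b=F();print('base',b)
h=bot.line_to([*W(0,-.095),.053],velocity=.009,f_stop=8);print(h,cy(),F()-b,bot.get_clock())
if h:
    for k in range(22):
        y0=cy(); bot.line_to([*W(0,y0-.0005),.053],velocity=.006,f_stop=4); f=F()-b
        print(round(cy(),5),round(f,2),end=' | ')
        if f>15.3: break
print(bot.get_clock())
E
```

```text
base -0.3
True -0.06279 1.68 35.1917
-0.0626 5.51 | -0.0626 5.67 | -0.06264 4.61 | -0.06265 5.83 | -0.06264 5.31 | -0.06265 5.38 | -0.06263 5.2 | -0.06265 5.62 | -0.06264 5.45 | -0.06264 4.65 | -0.06263 5.09 | -0.06266 5.4 | -0.06265 4.63 | -0.06266 5.73 | -0.06265 6.08 | -0.06266 5.86 | -0.06263 5.48 | -0.06263 5.44 | -0.06265 5.37 | -0.06266 4.86 | -0.06264 4.61 | -0.06266 5.34 | 40.95
```

```bash
python3 - <<'E'
from h import *
cy=lambda:round((np.array(bot.get_ee_pos()[:2])-O)@EY,5)
F=lambda:round(np.array(bot.get_force())[:2]@EY+.3,2)
y=-.0632;f0=0
for k in range(30):
    bot.line_to([*W(0,y),.053],velocity=.008,f_stop=6);f=F()
    print(round(y,4),cy(),f,end=' | ')
    if f>15.2: break
    y-=.0006 if f<12 else .0003
print(bot.get_clock())
E
```

```text
-0.0632 -0.06267 5.46 | -0.0638 -0.0628 7.39 | -0.0644 -0.06305 6.86 | -0.065 -0.06341 7.91 | -0.0656 -0.06379 7.79 | -0.0662 -0.06416 8.83 | -0.0668 -0.06454 10.06 | -0.0674 -0.06486 11.35 | -0.068 -0.06525 11.77 | -0.0686 -0.06565 11.78 | -0.0692 -0.066 12.08 | -0.0695 -0.06603 11.94 | -0.0701 -0.06618 13.08 | -0.0704 -0.06622 14.63 | -0.0707 -0.06635 14.62 | -0.071 -0.06648 13.77 | -0.0713 -0.06664 15.12 | -0.0716 -0.06677 14.46 | -0.0719 -0.06694 16.37 | 45.7
```

```bash
python3 - <<'E'
from h import *
cy=lambda:round((np.array(bot.get_ee_pos()[:2])-O)@EY,5)
F=lambda:round(np.mean([np.array(bot.get_force())[:2]@EY+.3 for _ in range(5)]),2)
print(cy(),F())
for y in(-.0705,-.069,-.0675,-.066,-.0645,-.063):
    bot.line_to([*W(0,y),.053],velocity=.02);print(y,cy(),F(),end=' | ')
print(bot.get_clock())
E
```

```text
-0.06694 16.37
-0.0705 -0.06636 13.26 | -0.069 -0.066 11.5 | -0.0675 -0.06591 7.84 | -0.066 -0.06581 4.89 | -0.0645 -0.06569 0.65 | -0.063 -0.06343 -0.02 | 47.2
```

Backing off, the push fell from 16 N to 0 within about 1.2 mm and the door did not follow, so the catch is holding. Retreat and hand in.

```bash
python3 - <<'E'
from h import *
bot.line_to([*W(0,-.045),.053],velocity=.08);bot.line_to([*W(0,-.045),.13],velocity=.15);bot.line_to([*W(-.05,.1),.15],velocity=.2)
print(bot.get_force(),bot.get_clock());print(bot.close_job())
E
```

```text
[ 0.12680563 -1.02449856 -0.76184864] 49.1667
the job is handed in; nothing more can be done
None
```

The watch is dial up in the free space of the open bay, and the door is shut and held by its catch. I confirmed the catch by feel (the push peaked near 16 N and the door stayed put when I backed off), not by a final picture; the job was handed in at 49 s.

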